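# Store three specimen vials in the jar and lock its bayonet lid

## Task

Put the three screw-cap specimen vials away in the big glass jar, feeding them one at a time through its narrow neck. Then close the jar: set its lid on with the tabs in the gaps between the neck's lugs, press it down against the springy seal and twist it clockwise about a quarter turn so that it is locked. Leave the wash bottle, the wooden pinning block and the white cream pot where they are.

Things in the scene. Friction and masses are not known exactly. Their poses are not given: they have to be found in the camera images.
- jar: Glass jar screwed to the worktop by a round steel foot (148 mm across); cannot move; place and yaw vary. Origin: centre of the foot's underside, z up. Body 136 mm across up to 120 mm, shoulder to 155 mm, then a neck (57 mm across outside, 44 mm bore); hard rim at 185 mm. Inside: 126 mm across, floor 14 mm up, with a cone in the middle that topples vials aside.
- jar_mouth (a point): Centre of the jar's mouth, on top of the springy seal when up, 189 mm above the worktop; axes as the jar's. The mouth is 44 mm wide.
- jar_lug (a point): Middle of one of two equal bayonet lugs on the neck; axes as the jar's. They are centred on the jar's +y (this one) and -y sides, 90 degrees wide, 176 to 181 mm above the worktop, reaching 37 mm from the axis. The gaps between are centred on its +x and -x. A stop below each lug halts the lid after a turn of about 90 degrees clockwise from above, and early if turned the other way.
- gasket (a joint): The springy seal on the neck's rim: 0 = up, 0.004 m = pressed down to the hard rim. It pushes up with 3 N at 0 and 9 N at 0.004 m.
- lid_grip (a point): Middle of the bar grip on the jar's loose aluminium lid (about 120 g; a cap 90 mm across, 20 mm high, open below), 35 mm above the lid's underside; x along the bar, z up. Bar: 64 mm long, 14 mm wide, from 20 to 50 mm above the underside. A half turn of the lid changes nothing. Start: lying on the worktop, bar up.
- lid: The lid; origin at the centre of its underside, axes as lid_grip; its disc's underside lies 15 mm above. With the bar along the jar's x axis (within 15 degrees) it drops over the lugs onto the seal, underside 174 mm above the worktop; fully pressed 170 mm, tabs 2 mm clear of the lugs; turned clockwise till the bar lies along the jar's y and let go, it rises to 172 mm, tabs against the lugs.
- lid_tab (a point): Middle of one of the lid's two equal tabs, which point inward at the bottom of its skirt below the two ends of the bar (lid +x, this one, and -x): 50 degrees wide, 4 mm thick, reaching in to 31 mm from the axis (skirt 41 mm inside radius). They have about 2.5 mm of play round the neck.
- vial_long_center (a point): Centre (half-way up) of the longest vial: clear vial with white screw cap, 28 mm across, 75 mm tall, standing upright, z up along it.
- vial_mid_center (a point): Centre of the middle vial: clear vial with white screw cap, 28 mm across, 70 mm tall, standing upright, z up along it.
- vial_wide_center (a point): Centre of the widest, shortest vial: clear vial with white screw cap, 34 mm across at the cap, 60 mm tall, standing upright, z up along it. The three vials weigh about 30 g each and stand in a row whose order varies. A tall fixed microscope stands to their right (-y); its eyepieces overhang the front edge, so come in from the left or over the top.
- bottle_center (a point): Centre of the white plastic wash bottle (blue cap), 42 mm thick, 110 mm long, lying on the worktop along its y axis. A bystander.
- block: Stepped wooden pinning block, 112 x 93 x 34 mm, lying on the worktop; origin at the centre of its underside. A bystander.
- pot: Small white cream pot, 46 mm across, 41 mm high; origin at the centre of its underside. A bystander.

How it is judged:
On the way, in this order (a step that is already met when the one before it is completed fails the run):
1. one vial is in the jar, wholly below the rim (((z of vial_long_center in the frame of jar below 0.125 m and horizontal distance between vial_long_center and jar below 0.066 m) or (z of vial_mid_center in the frame of jar below 0.125 m and horizontal distance between vial_mid_center and jar below 0.066 m) or (z of vial_wide_center in the frame of jar below 0.125 m and horizontal distance between vial_wide_center and jar below 0.066 m))), for 0.1 s.
2. two vials are in the jar ((((z of vial_long_center in the frame of jar below 0.125 m and horizontal distance between vial_long_center and jar below 0.066 m) and (z of vial_mid_center in the frame of jar below 0.125 m and horizontal distance between vial_mid_center and jar below 0.066 m)) or ((z of vial_long_center in the frame of jar below 0.125 m and horizontal distance between vial_long_center and jar below 0.066 m) and (z of vial_wide_center in the frame of jar below 0.125 m and horizontal distance between vial_wide_center and jar below 0.066 m)) or ((z of vial_mid_center in the frame of jar below 0.125 m and horizontal distance between vial_mid_center and jar below 0.066 m) and (z of vial_wide_center in the frame of jar below 0.125 m and horizontal distance between vial_wide_center and jar below 0.066 m)))), for 0.1 s.
3. all three vials are in the jar (z of each of vial_long_center, vial_mid_center, vial_wide_center in the frame of jar below 0.125 m and horizontal distance between each of vial_long_center, vial_mid_center, vial_wide_center and jar below 0.066 m), for 0.1 s.
4. the lid sits level over the neck, its tabs down in the gaps between the lugs, not yet turned (z of lid in the frame of jar below 0.177 m and horizontal distance between lid and jar below 0.008 m and angle between lid's own z axis and vertical below 0.105 rad and angle between the x axis of lid and the x axis of jar, either way round below 0.6 rad), for 0.1 s.
5. the lid is turned to its locked place (z of lid in the frame of jar below 0.177 m and horizontal distance between lid and jar below 0.008 m and angle between lid's own z axis and vertical below 0.105 rad and angle between the x axis of lid and the y axis of jar, either way round below 0.44 rad), for 0.1 s.
At the end, for the whole second after the job is handed in: All three vials are inside the jar (centres 60 mm or more below the rim, under 66 mm off its axis). The lid rests level (6 degrees), still and centred (8 mm) on the neck, underside at most 177 mm up, its bar turned to within 25 degrees of the jar's y axis (all of step 3 and all of step 5 and linear speed of lid below 0.02 m/s); the robot touches nothing.
It fails at once if the wash bottle, the pinning block or the cream pot is shifted more than 30 mm (distance of any of bottle_center, block, pot from where it was at the start of the episode above 0.03 m).
It also fails if it takes over 72 s, if anything falls off the work surface, if the arm or the gripper's body presses on something with over 40 N, if the wrist force passes 120 N, or if a joint passes its speed limit or range.

## Robot

A 7-joint arm with a two-finger parallel gripper is mounted at the origin on a cart in front of the work surface, level with it; the furniture and walls round the work are solid. World frame = base frame: x ahead of the robot, y to its left, z up, the work surface at z = 0. Lengths are in m, angles in rad, forces in N, time in s.
With the tool pointing down it reaches from about 0.425 to 0.875 m from the base axis. Payload 4.7 kg.
Tool frame: the origin (TCP) lies where the fingers leave the gripper's body, on its centre line; the fingertips stand 70 mm ahead of it and the grasp point (between the pads) lies 51 mm ahead of it; z points along the fingers, y is the line along which they close (so a half turn about z gives the same grasp; the last joint's range is limited). The gripper opens to 87 mm and grips with 3 to 60 N. Pads are 19 mm wide; open, the fingers measure 117 mm over their backs; the gripper's body (75 mm by 190 mm) begins 51 mm behind the grasp point.
Start: joints at [1.22, 0.321, -0.07, 1.45, 0.023, 1.371, -0.057], TCP at [0.232, -0.607, 0.292] pointing down, gripper open.
Joint ranges: [-2.86, 2.86], [-0.3, 2.09], [-1.38, 1.24], [0.06, 2.45], [-1.56, 4.7], [0.09, 2.05], [-2.69, 2.69]. Speed limits (rad/s): [2.57, 2.57, 3.14, 3.14, 3.14, 3.14, 3.14].

## Interface

Orientations are given as a rotation vector (axis times angle).
In Python, from bench import ctrl gives the robot as it stands.
- The arm moves only by the tool drive_tool, never from a script. Its argument "motion" is a list of rows, each a list of 3 entries, a list of its own where there are three numbers: the shift along the tool's x, y, z in cm, then the turn, a rotation vector about the tool's x, y, z in degrees, then the opening, from -1 (shut) to 1 (fully open). In form: [[[x, y, z], [ax, ay, az], claw], ...]. A call has 1 to 12 rows; each row shifts and turns the commanded pose from where the row before left it, along the tool's axes as they then stand; what a row does not reach is not made up. A row lasts 1/8 s, in which the tool goes at most 62.5 mm and 10.7 degrees, less where a joint would pass 70% of its speed; a pose out of reach is approached as far as the arm can. A call with a gripper value outside its range is refused whole. The fingers move at their own pace and stop on an object; "force" is the grip in N (left out, the last holds). Time passes only in rows, so rows that do not move let the fingers close. It gives the time, the measured TCP pose, the force, the opening and the grip force at its end, in the units of the state.
- ctrl.get_state(): the state, without advancing time (a new reading comes with each control period).
- ctrl.get_image(name): name is "side" or "top" or "wrist"; returns the picture (384x512x3 uint8, red, green, blue); there is no depth.
- ctrl.calibration(name): a dict with "K" (3x3 intrinsics, pixels), "origin" and "attitude" of the camera in the world; the wrist camera has in their place "tool_from_camera" (4x4, takes a point from camera to tool coordinates, whose origin is the TCP and whose axes are the flange's). Camera axes: x right, y up, looking along -z (the intrinsics and any distortion apply to the point x, -y, -z); pixel columns grow to the right and rows downward; lengths in m; the calibration is good to about 2 mm. A picture is of the moment at which its call begins: read the wrist's pose just before it. calibration takes no time and is no camera call.
- ctrl.close_job(): hands the job in; it is judged then, once.
The state is a dict: "time": time; "joint_positions": joint angles; "qd": joint speeds; "joint_torque": joint torques, N m; "position": TCP position; "tool_rot": TCP orientation; "ft_force": force on the tool from outside, world axes, zero at the start; "torque": the same for the moment, N m; "grip_width": opening from 0.0 (shut) to 1.0 (fully open); "grip_force": force on a finger pad.
Only numpy, scipy, OpenCV 4.12 (cv2) and the standard library are available. Lean on these libraries where they do the work, as an engineer would, in place of code of your own. Each camera call takes 0.05 s, during which the arm holds its last target. There are 200 camera calls.

## Working session

There is one attempt and no reset: what is moved stays moved. The work goes in short steps, Python scripts to look and compute and a tool call to move; the robot and the scene stay as the last step left them, time stands still between calls to the robot, and variables do not carry over. Pictures are saved under pics/ and viewed, at most 10 in all, crops included, and the job is handed in when it is done.

Besides the shell and the picture viewer there is one more tool, called after "Call:" in YAML: its name, and indented under it one key for each argument. drive_tool: Moves the arm, as the interface text tells. Its arguments: {"type":"object","properties":{"motion":{"type":"array","items":{"type":"array"}},"force":{"type":"number"}},"required":["motion"]}

```bash
mkdir -p pics
python3 - <<'E'
from bench import ctrl
import cv2,numpy as np
print(ctrl.get_state())
for n in ["side","top","wrist"]:
    c=ctrl.calibration(n); print(n,c)
ims=[ctrl.get_image(n)[:,:,::-1] for n in ("side","top")]
for n,i in zip(("side","top"),ims): cv2.imwrite(f"pics/{n}0.png",i); cv2.imwrite(f"pics/{n}0b.png",cv2.resize(i,(784,588),interpolation=cv2.INTER_CUBIC))
E
```

```text
{'time': 0.0, 'joint_positions': array([ 1.22008832,  0.32185   , -0.07005007,  1.45166939,  0.02258777,
        1.37077677, -0.05690356]), 'qd': array([-0.00121408, -0.00063235,  0.00074905,  0.00012081,  0.0002293 ,
        0.00101792, -0.00021856]), 'joint_torque': array([-2.88895499e-04, -4.91295254e+01, -4.04369496e-01, -3.12530100e+01,
       -6.40480220e-02,  4.38670255e-02,  2.12813875e-04]), 'position': array([ 0.23169728, -0.60686176,  0.29114638]), 'tool_rot': array([-3.08764264e+00, -5.69515255e-01,  6.92986998e-04]), 'ft_force': array([-0.32572431, -0.4945838 , -0.5388997 ]), 'torque': array([-0.02605549, -0.02855352,  0.00389027]), 'grip_force': 0.0, 'grip_width': 0.9991956773219686}
side {'K': array([[357.72958069,   0.        , 250.02024991],
       [  0.        , 357.72958069, 195.09189003],
       [  0.        ,   0.        ,   1.        ]]), 'origin': array([-0.15115777,  0.40297004,  0.58171269]), 'attitude': array([ 0.67564381, -1.01448644, -1.75696665])}
top {'K': array([[419.24266395,   0.        , 252.62821917],
       [  0.        , 419.24266395, 185.68693802],
       [  0.        ,   0.        ,   1.        ]]), 'origin': array([0.36235481, 0.11198211, 1.2070898 ]), 'attitude': array([ 0.13858377, -0.13715242, -1.54509035])}
wrist {'K': array([[303.56828352,   0.        , 248.25874195],
       [  0.        , 303.56828352, 191.26025204],
       [  0.        ,   0.        ,   1.        ]]), 'tool_from_camera': array([[ 1.70152966e-03,  9.71369883e-01,  2.37566106e-01,
         6.41271575e-02],
       [ 9.99998550e-01, -1.63804068e-03, -4.64644611e-04,
        -7.74124118e-04],
       [-6.21988361e-05,  2.37566552e-01, -9.71371262e-01,
        -9.12010021e-02],
       [ 0.00000000e+00,  0.00000000e+00,  0.00000000e+00,
         1.00000000e+00]])}
```

View pics/top0b.png

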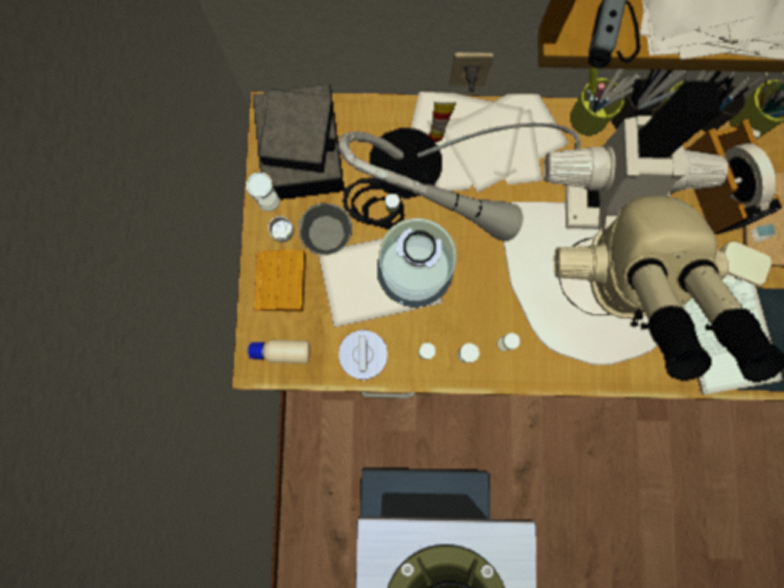

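View pics/side0b.png

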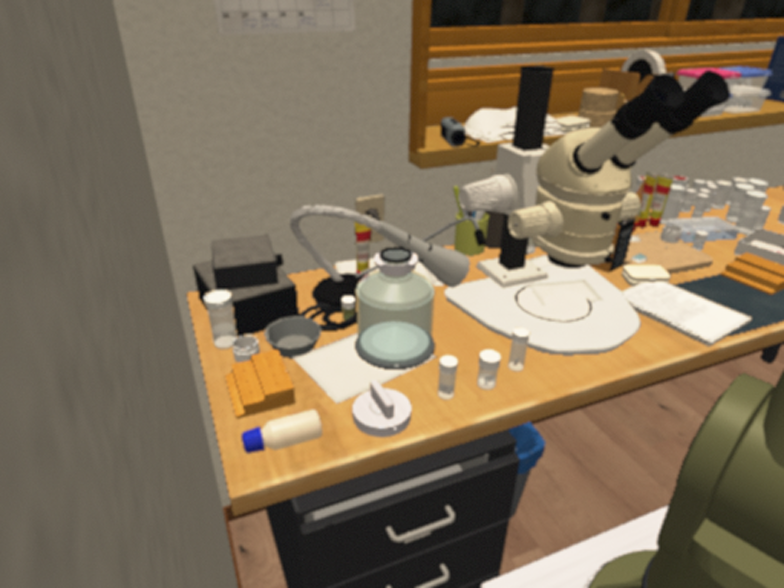

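Top view (784-px version): vial caps at (428,351), (470,352), (512,341). Lid at (363,354), jar mouth at (420,247) with light lugs to either side, lamp head at (500,215) close to the jar, bottle at (280,351). The side view agrees.

```bash
cat > h.py <<'E'
from bench import ctrl
import numpy as np,cv2
from scipy.spatial.transform import Rotation as R
D=np.diag([1,-1,-1.])
def cam(n,s=None):
    c=ctrl.calibration(n); K=c["K"]
    if n=="wrist":
        T=c["tool_from_camera"]; Rt=R.from_rotvec(s["tool_rot"]).as_matrix()
        return K,Rt@T[:3,:3]@D,s["position"]+Rt@T[:3,3]
    return K,R.from_rotvec(c["attitude"]).as_matrix()@D,np.array(c["origin"])
def ray(C,u,v):
    K,A,o=C; d=A@np.linalg.inv(K)@[u,v,1]; return o,d/np.linalg.norm(d)
def onz(C,u,v,z):
    o,d=ray(C,u,v); return o+d*(z-o[2])/d[2]
def tri(C1,p1,C2,p2):
    o1,d1=ray(C1,*p1);o2,d2=ray(C2,*p2)
    t=np.linalg.lstsq(np.c_[d1,-d2],o2-o1,rcond=None)[0]
    a=o1+t[0]*d1;b=o2+t[1]*d2; return (a+b)/2,np.linalg.norm(a-b)
def proj(C,P):
    K,A,o=C; q=K@A.T@(np.array(P)-o); return q[:2]/q[2]
E
python3 - <<'E'
from h import *
np.set_printoptions(precision=3,suppress=True)
print([k for k in ctrl.calibration("top")])
T,S=cam("top"),cam("side"); k=512/784
for n,a,b in [("v1",(428,351),(448,362)),("v2",(470,352),(489,357)),("v3",(512,341),(520,334)),("mouth",(420,247),(397,254)),("lid",(363,350),(378,395)),("lamptip",(512,222),(455,268)),("lampend",(522,222),(468,268)),("lampneck",(478,212),(415,250)),("lampbend",(345,145),(300,215)),("lampmid",(440,193),(350,215))]:
    print(n,*tri(T,np.array(a)*k,S,np.array(b)*k))
K,A,o=T;print(A);s=ctrl.get_state();print(R.from_rotvec(s["tool_rot"]).as_matrix())
E
```

```text
['K', 'origin', 'attitude']
v1 [0.448 0.041 0.068] 0.003358273904885287
v2 [ 0.448 -0.035  0.056] 0.0028625210029830173
v3 [ 0.469 -0.107  0.069] 0.003659440641439791
mouth [0.606 0.062 0.188] 0.0003705612563408462
lid [0.449 0.158 0.037] 0.00466178186697287
lamptip [ 0.681 -0.102  0.095] 0.00959902027857659
lampend [ 0.68  -0.125  0.092] 0.0005956842933335305
lampneck [ 0.687 -0.026  0.145] 0.027366965284982423
lampbend [0.766 0.185 0.219] 0.004837468194757697
lampmid [0.701 0.069 0.224] 0.07738725496069339
[[ 0.021 -0.984  0.175]
 [-1.    -0.021  0.003]
 [ 0.001 -0.175 -0.985]]
[[ 0.934  0.357 -0.001]
 [ 0.357 -0.934  0.002]
 [-0.    -0.002 -1.   ]]
```

```bash
cat >> h.py <<'E'
np.set_printoptions(precision=3,suppress=True)
def go(pos,yaw):
    "remaining shift (cm, tool axes now) and turn about tool z (deg; + = clockwise seen from above)"
    s=ctrl.get_state(); M=R.from_rotvec(s["tool_rot"]).as_matrix()
    y0=np.degrees(np.arctan2(M[1,0],M[0,0])); print("yaw",y0,"turn",(y0-yaw+180)%360-180,"tool shift cm",M.T@(np.array(pos)-s["position"])*100,"tilt",np.degrees(np.arccos(-M[2,2])))
E
python3 - <<'E'
from h import *
T,S=cam("top"),cam("side"); k=512/784
for n,a,b in [("eyeL",(687,370),(640,118)),("eyeR",(758,365),(705,92))]:
    print(n,*tri(T,np.array(a)*k,S,np.array(b)*k))
go([.45,.03,.42],180)
E
```

```text
eyeL [ 0.417 -0.235  0.426] 0.03858432463824724
eyeR [ 0.413 -0.319  0.452] 0.008141827874027523
yaw 20.9025600678493 turn -159.0974399321507 tool shift cm [ 43.114 -51.732 -12.788] tilt 0.0963876418671833
```

Call:
drive_tool:
  motion:
    - [[0,0,-6],[0,0,0],1]
    - [[0,0,-6],[0,0,0],1]
    - [[0,0,-6],[0,0,0],1]
    - [[0,0,-6],[0,0,0],1]
    - [[0,0,-6],[0,0,0],1]
    - [[0,0,0],[0,0,0],1]

```text
time: 0.85
position: [0.232, -0.6072, 0.5981]
tool_rot: [3.08, 0.568, 0.004]
ft_force: [-0.4, -0.1, -0.7]
grip_width: 1.002
grip_force: 0.0
```

Call:
drive_tool:
  motion:
    - [[3.6,-4.3,0],[0,0,-2],1]
    - [[3.7,-4.2,0],[0,0,0],1]
    - [[3.7,-4.2,0],[0,0,0],1]
    - [[3.7,-4.2,0],[0,0,0],1]
    - [[3.7,-4.2,0],[0,0,0],1]
    - [[3.7,-4.2,0],[0,0,0],1]
    - [[3.7,-4.2,0],[0,0,0],1]
    - [[3.7,-4.2,0],[0,0,0],1]
    - [[3.7,-4.2,0],[0,0,0],1]
    - [[3.7,-4.2,0],[0,0,0],1]
    - [[3.7,-4.2,0],[0,0,0],1]
    - [[0,0,0],[0,0,-10],1]

```text
time: 2.35
position: [0.4278, -0.0182, 0.5912]
tool_rot: [-3.006, -0.909, 0.002]
ft_force: [-0.5, -1.6, -0.6]
grip_width: 0.997
grip_force: 0.0
```

```bash
python3 -c "
from h import *
go([.45,.03,.42],180)"
```

```text
yaw 33.66082520006142 turn -146.33917479993858 tool shift cm [ 4.531 -2.754 17.122] tilt 0.08436358492950262
```

Call:
drive_tool:
  motion:
    - [[4.5,-2.8,1.1],[0,0,-10.5],1]
    - [[0,0,1.6],[0,0,-10.5],1]
    - [[0,0,1.6],[0,0,-10.5],1]
    - [[0,0,1.6],[0,0,-10.5],1]
    - [[0,0,1.6],[0,0,-10.5],1]
    - [[0,0,1.6],[0,0,-10.5],1]
    - [[0,0,1.6],[0,0,-10.5],1]
    - [[0,0,1.6],[0,0,-10.5],1]
    - [[0,0,1.6],[0,0,-10.5],1]
    - [[0,0,1.6],[0,0,-10.5],1]
    - [[0,0,1.6],[0,0,-10.5],1]
    - [[0,0,0],[0,0,-10.5],1]

```text
time: 3.85
position: [0.449, 0.0244, 0.4184]
tool_rot: [-0.565, -3.086, 0.001]
ft_force: [-0.5, -0.2, -0.5]
grip_width: 0.998
grip_force: 0.0
```

Call:
drive_tool:
  motion:
    - [[0,0,0],[0,0,-10.3],1]
    - [[0,0,0],[0,0,-10],1]
    - [[0,0,0],[0,0,0],1]
    - [[0,0,0],[0,0,0],1]

```text
time: 4.35
position: [0.4498, 0.0246, 0.4205]
tool_rot: [-0.026, -3.14, 0.0]
ft_force: [0.1, -0.1, -0.2]
grip_width: 0.999
grip_force: 0.0
```

Run:
```python
from h import *
import pickle
go([.45,.03,.42],180)
s=ctrl.get_state(); pickle.dump(s,open("s1.pkl","wb"))
i=ctrl.get_image("wrist")[:,:,::-1]; cv2.imwrite("pics/w1raw.png",i)
cv2.imwrite("pics/w1.png",cv2.resize(i,(784,588),interpolation=cv2.INTER_CUBIC)); print(s["position"])
W=cam("wrist",s)
for P in [(.448,.041,.07),(.448,-.035,.06),(.469,-.107,.07),(.606,.062,.189),(.449,.158,.05)]: print(proj(W,P)*784/512)
```

```text
yaw 179.04013065031714 turn -0.9598693496828616 tool shift cm [-0.009  0.539  0.054] tilt 0.06705285672972748
[0.45  0.025 0.421]
[396.436 246.65 ]
[318.3   246.347]
[243.616 270.539]
[429.613 467.155]
[513.068 242.989]
```

View pics/w1.png

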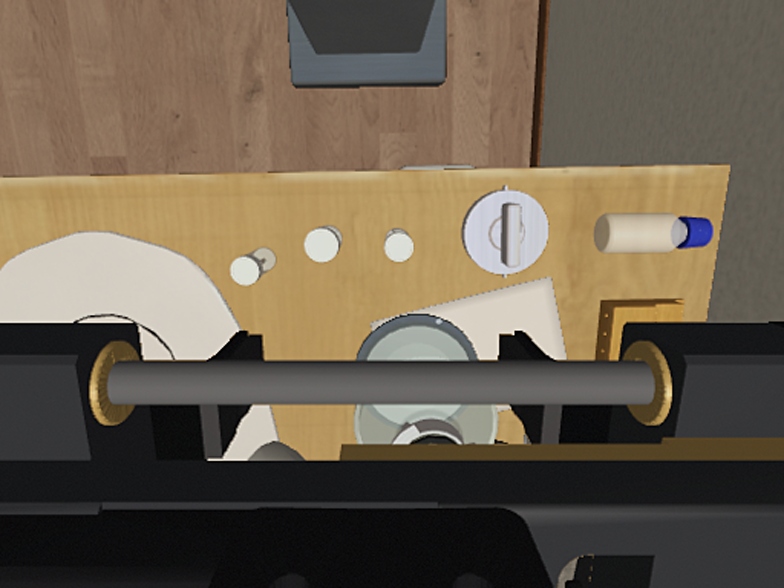

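Wrist view (784-px version): caps at (245,270), (322,245) (the wide one) and (399,247). Lid at (506,233) with its bar almost along the image vertical, top face from (513,204) to (511,266). The gripper hides the jar mouth, so I'll move above the jar.

Call:
drive_tool:
  motion:
    - [[-5,0,-0.5],[0,0,0],1]
    - [[-5,1,-0.5],[0,0,0],1]
    - [[-5,1.5,-1],[0,0,0],1]
    - [[0,1,-1],[0,0,-1],1]
    - [[0,0,0],[0,0,0],1]
    - [[0,0,0],[0,0,0],1]

```text
time: 5.15
position: [0.5996, 0.0573, 0.452]
tool_rot: [-0.004, 3.14, -0.002]
ft_force: [-0.1, -0.3, 0.1]
grip_width: 0.998
grip_force: 0.0
```

Run:
```python
from h import *
import pickle
s1=pickle.load(open("s1.pkl","rb")); W=cam("wrist",s1); T=cam("top"); k=512/784
for n,p,z,t in [("v3",(245,270),.0725,(512,341)),("v2",(322,245),.06,(470,352)),("v1",(399,247),.0725,(428,351)),("bar a",(513,204),.05,0),("bar b",(511,266),.05,0),("lid",(506,233),.02,(363,354))]:
    print(n,onz(W,p[0]*k,p[1]*k,z),tri(W,np.array(p)*k,T,np.array(t)*k) if t else "")
s=ctrl.get_state(); pickle.dump(s,open("s2.pkl","wb"))
i=ctrl.get_image("wrist")[:,:,::-1]; cv2.imwrite("pics/w2raw.png",i); W=cam("wrist",s); print(s["position"])
m=proj(W,(.606,.062,.189)); print(m)
x0=int(m[0])-65; y0=int(m[1])-50
i2=ctrl.get_image("top")[:,:,::-1]; cv2.imwrite("pics/top2.png",i2)
c=i[y0:y0+100,x0:x0+130]; print(x0,y0,"scale 6")
cv2.imwrite("pics/w2c.png",cv2.resize(c,None,fx=6,fy=6,interpolation=cv2.INTER_CUBIC))
cv2.imwrite("pics/w2.png",cv2.resize(i,(784,588),interpolation=cv2.INTER_CUBIC))
```

```text
v3 [ 0.468 -0.105  0.073] (array([ 0.469, -0.11 ,  0.06 ]), np.float64(0.002853162794878244))
v2 [ 0.447 -0.031  0.06 ] (array([ 0.447, -0.034,  0.056]), np.float64(0.0041759198844537335))
v1 [0.448 0.043 0.073] (array([0.444, 0.042, 0.101]), np.float64(0.00057270553273011))
bar a [0.411 0.156 0.05 ] 
bar b [0.472 0.157 0.05 ] 
lid [0.443 0.159 0.02 ] (array([0.442, 0.156, 0.029]), np.float64(0.00017924175736098945))
[0.6   0.057 0.452]
[251.825 178.238]
186 128 scale 6
```

View pics/w2c.png

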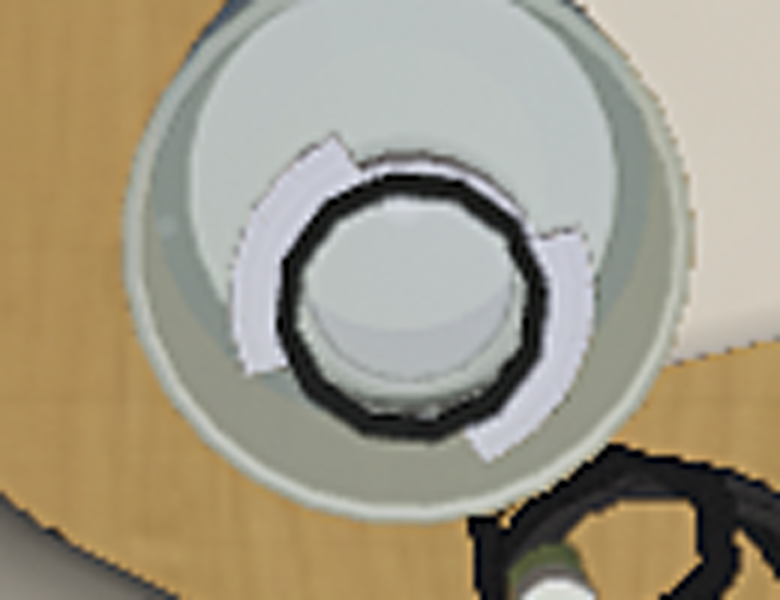

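The crop shows the seal ring centred at about (414,306). Left lug outer corners are at (335,137) and (248,375), right ones at (582,232) and (490,460). The lamp is not over the mouth.

Run:
```python
from h import *
import pickle
s=pickle.load(open("s2.pkl","rb")); W=cam("wrist",s)
f=lambda x,y,z: onz(W,186+(x-.0)/6-.4,128+y/6-.4,z)
m=f(414,306,.189); print("mouth",m)
L=[f(*p,.181) for p in [(335,137),(248,375),(582,232),(490,460)]]
for p in L: d=p-m; print(p,np.hypot(*d[:2]),np.degrees(np.arctan2(d[1],d[0])))
print("centre of lugs",np.mean(L,0)); a=(L[2]+L[3])/2-(L[0]+L[1])/2; print("jar y dir deg",np.degrees(np.arctan2(a[1],a[0])))
T=cam("top");k=512/784;print(onz(T,420*k,247*k,.189))
go([.447,.043,.25],180)
```

```text
mouth [0.606 0.065 0.189]
[0.574 0.049 0.181] 0.03611387419933731 -154.01983921076166
[0.623 0.032 0.181] 0.03738736981510392 -64.28009060706489
[0.593 0.099 0.181] 0.036424158766938886 112.03502645172405
[0.641 0.082 0.181] 0.03779192604206747 25.432964100113836
centre of lugs [0.607 0.065 0.181]
jar y dir deg 69.7514621096924
[0.606 0.062 0.189]
yaw -179.87165288207683 turn 0.12834711792316966 tool shift cm [15.294 -1.326 20.185] tilt 0.11893326705053221
```

View pics/w2.png

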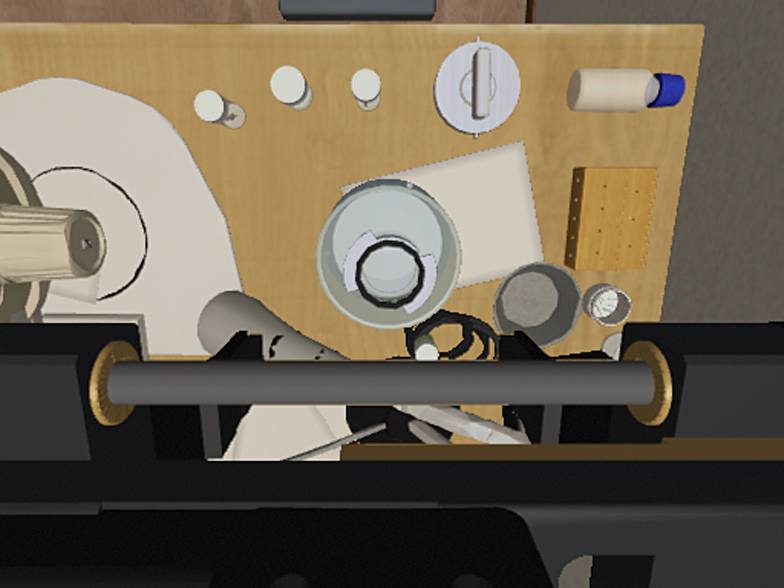

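Run:
```python
from h import *
import pickle
T,S=cam("top"),cam("side");k=512/784
W=cam("wrist",pickle.load(open("s2.pkl","rb")))
for n,p,z in [("v1",(366,84),.0725),("v2",(289,85),.06),("v3",(209,105),.0725),("bar a",(484,47),.05),("bar b",(481,117),.05),("lid",(477,87),.02)]: print(n,onz(W,p[0]*k,p[1]*k,z))
for p in [(400,180),(420,187),(440,195),(460,203)]:
    for z in (.15,.18,.21,.24,.27): P=onz(T,p[0]*k,p[1]*k,z); print(p,P,proj(S,P)/k)
```

```text
v1 [0.449 0.044 0.073]
v2 [ 0.448 -0.031  0.06 ]
v3 [ 0.468 -0.105  0.073]
bar a [0.412 0.157 0.05 ]
bar b [0.475 0.158 0.05 ]
lid [0.442 0.158 0.02 ]
(400, 180) [0.733 0.096 0.15 ] [352.462 248.537]
(400, 180) [0.723 0.097 0.18 ] [353.746 235.86 ]
(400, 180) [0.712 0.097 0.21 ] [355.093 222.571]
(400, 180) [0.702 0.098 0.24 ] [356.506 208.625]
(400, 180) [0.691 0.098 0.27 ] [357.99  193.973]
(420, 187) [0.722 0.062 0.15 ] [371.982 248.024]
(420, 187) [0.711 0.063 0.18 ] [373.156 235.374]
(420, 187) [0.701 0.064 0.21 ] [374.388 222.114]
(420, 187) [0.691 0.066 0.24 ] [375.68  208.199]
(420, 187) [0.681 0.067 0.27 ] [377.038 193.578]
(440, 195) [0.708 0.027 0.15 ] [391.731 247.883]
(440, 195) [0.698 0.03  0.18 ] [392.797 235.242]
(440, 195) [0.688 0.032 0.21 ] [393.914 221.99 ]
(440, 195) [0.679 0.034 0.24 ] [395.086 208.084]
(440, 195) [0.669 0.037 0.27 ] [396.317 193.472]
(460, 203) [ 0.694 -0.007  0.15 ] [411.368 247.743]
(460, 203) [ 0.685 -0.004  0.18 ] [412.325 235.11 ]
(460, 203) [ 0.676 -0.     0.21 ] [413.329 221.867]
(460, 203) [0.666 0.003 0.24 ] [414.382 207.97 ]
(460, 203) [0.657 0.006 0.27 ] [415.488 193.367]
```

Call:
drive_tool:
  motion:
    - [[5,-0.45,1],[0,0,0],0.1]
    - [[5,-0.45,3.5],[0,0,0],0.1]
    - [[5,-0.45,3.5],[0,0,0],0.1]
    - [[0.15,0,5.7],[0,0,0],0.1]
    - [[0,0,5.7],[0,0,0],0.1]
    - [[0,0,5.3],[0,0,0],0.1]
    - [[0,0,0],[0,0,0],0.1]
    - [[0,0,0],[0,0,0],0.1]

```text
time: 6.25
position: [0.4501, 0.0433, 0.2064]
tool_rot: [-0.005, 3.138, -0.001]
ft_force: [0.6, -0.1, 1.3]
grip_width: 0.547
grip_force: 0.0
```

```bash
python3 -c "
from h import *
go([.4485,.0435,.113],180)"
```

```text
yaw -179.83326125096252 turn 0.16673874903744945 tool shift cm [0.193 0.022 9.338] tilt 0.17962723231409775
```

Call:
drive_tool:
  motion:
    - [[0.15,0,3.5],[0,0,0],0.1]
    - [[0,0,3.5],[0,0,0],0.1]
    - [[0,0,2.2],[0,0,0],0.1]
    - [[0,0,0],[0,0,0],-1]
    - [[0,0,0],[0,0,0],-1]
    - [[0,0,0],[0,0,0],-1]
    - [[0,0,0],[0,0,0],-1]
    - [[0,0,-2],[0,0,0],-1]
    - [[0,0,-5],[0,0,0],-1]
    - [[0,0,-6],[0,0,0],-1]
    - [[0,0,-6],[0,0,0],-1]
    - [[0,0,-3],[0,0,0],-1]
  force: 15

```text
time: 7.75
position: [0.4484, 0.0439, 0.3362]
tool_rot: [-0.006, 3.136, -0.002]
ft_force: [0.2, 0.8, -1.0]
grip_width: 0.307
grip_force: 15.0
```

```bash
python3 -c "
from h import *
go([.606,.064,.34],180)"
```

```text
yaw -179.7914752199533 turn 0.20852478004667319 tool shift cm [-15.768   1.956  -0.293] tilt 0.32266296060494404
```

Call:
drive_tool:
  motion:
    - [[-5.3,0.65,-0.3],[0,0,0],-1]
    - [[-5.3,0.65,0],[0,0,0],-1]
    - [[-5.2,0.65,0],[0,0,0],-1]
    - [[0,0,0],[0,0,0],-1]
    - [[0,0,0],[0,0,0],-1]

```text
time: 8.38
position: [0.605, 0.0639, 0.3349]
tool_rot: [0.007, -3.14, -0.001]
ft_force: [0.2, -0.3, -0.1]
grip_width: 0.312
grip_force: 15.0
```

Run:
```python
from h import *
go([.606,.064,.268],180)
a=ctrl.get_image("side")[120:220,200:320,::-1]; b=ctrl.get_image("top")[110:210,210:330,::-1]
cv2.imwrite("pics/p3.png",cv2.resize(np.hstack([a,b]),None,fx=3.3,fy=3.3,interpolation=cv2.INTER_CUBIC))
```

```text
yaw -179.7627035696803 turn 0.23729643031970227 tool shift cm [-0.11   0.009  6.694] tilt 0.08781913403449235
```

View pics/p3.png

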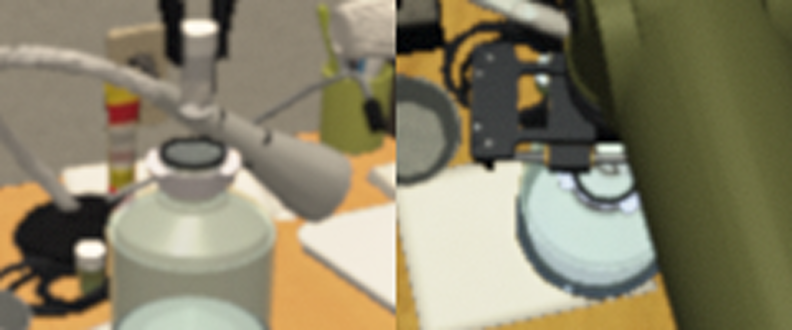

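The vial hangs upright directly above the seal ring in the side view, vial at (197,75) and ring at (193,152). Lowering it now and letting go.

Call:
drive_tool:
  motion:
    - [[0,0,3.5],[0,0,0],-1]
    - [[0,0,3.2],[0,0,0],-1]
    - [[0,0,0],[0,0,0],-1]
    - [[0,0,0],[0,0,0],-1]
    - [[0,0,0],[0,0,0],0.1]
    - [[0,0,0],[0,0,0],0.1]
    - [[0,0,0],[0,0,0],0.1]
    - [[0,0,-3],[0,0,0],0.1]
    - [[0,0,-6],[0,0,0],0.1]
    - [[0,0,0],[0,0,0],0.1]

```text
time: 9.72
position: [0.6074, 0.0646, 0.3638]
tool_rot: [-0.006, 3.132, 0.001]
ft_force: [-0.8, -0.3, -0.1]
grip_width: 0.549
grip_force: 0.0
```

Run:
```python
from h import *
go([.4475,-.031,.20],180)
a=ctrl.get_image("side")[120:250,200:370,::-1]
cv2.imwrite("pics/p4.png",cv2.resize(a,None,fx=4,fy=4,interpolation=cv2.INTER_CUBIC))
```

```text
yaw -179.783332670715 turn 0.21666732928497368 tool shift cm [16.179 -9.51  16.218] tilt 0.5374324200270786
```

View pics/p4.png

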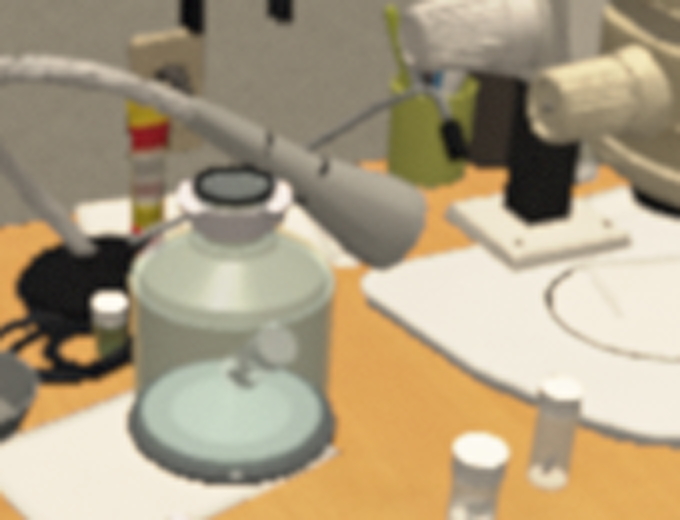

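Vial 1 lies toppled inside the jar at (265,350) in the crop, and the other two are still standing. Next is the wide one.

Call:
drive_tool:
  motion:
    - [[4,-2.4,0],[0,0,0],0.2]
    - [[5,-3,0],[0,0,0],0.2]
    - [[5,-3,4],[0,0,0],0.2]
    - [[2.2,-1.1,4.5],[0,0,0],0.2]
    - [[0,0,5],[0,0,0],0.2]
    - [[0,0,2.7],[0,0,0],0.2]
    - [[0,0,0],[0,0,0],0.2]
    - [[0,0,0],[0,0,0],0.2]

```text
time: 10.78
position: [0.4501, -0.0285, 0.2015]
tool_rot: [-0.006, 3.141, -0.0]
ft_force: [-0.6, 0.1, 0.2]
grip_width: 0.6
grip_force: 0.0
```

```bash
python3 -c "
from h import *
go([.4475,-.031,.101],180)"
```

```text
yaw -179.7899186945643 turn 0.21008130543566494 tool shift cm [ 0.269 -0.247 10.051] tilt 0.03669801641885266
```

Call:
drive_tool:
  motion:
    - [[0.2,-0.2,3.5],[0,0,0],0.2]
    - [[0,0,3.5],[0,0,0],0.2]
    - [[0,0,2.9],[0,0,0],0.2]
    - [[0,0,0],[0,0,0],-1]
    - [[0,0,0],[0,0,0],-1]
    - [[0,0,0],[0,0,0],-1]
    - [[0,0,0],[0,0,0],-1]
    - [[0,0,-2],[0,0,0],-1]
    - [[0,0,-5],[0,0,0],-1]
    - [[0,0,-6],[0,0,0],-1]
    - [[0,0,-6],[0,0,0],-1]
    - [[0,0,-4],[0,0,0],-1]

```text
time: 12.28
position: [0.4481, -0.0303, 0.3353]
tool_rot: [-0.006, 3.138, -0.003]
ft_force: [0.6, -0.7, -0.1]
grip_width: 0.372
grip_force: 14.9
```

```bash
python3 -c "
from h import *
go([.606,.064,.335],180)"
```

```text
yaw -179.7891918460104 turn 0.2108081539896034 tool shift cm [-15.829   9.376   0.073] tilt 0.23738361656522466
```

Call:
drive_tool:
  motion:
    - [[-5.3,3.1,-0.2],[0,0,0],-1]
    - [[-5.3,3.1,0],[0,0,0],-1]
    - [[-5.2,3.2,0],[0,0,0],-1]
    - [[0,0,0],[0,0,0],-1]
    - [[0,0,0],[0,0,0],-1]

```text
time: 12.9
position: [0.605, 0.0639, 0.3334]
tool_rot: [0.006, -3.14, 0.0]
ft_force: [0.2, 0.9, -0.5]
grip_width: 0.376
grip_force: 14.9
```

Run:
```python
from h import *
go([.606,.064,.268],180)
cv2.imwrite("pics/p5.png",ctrl.get_image("side")[:,:,::-1])
```

```text
yaw -179.76959843630976 turn 0.23040156369023634 tool shift cm [-0.115  0.006  6.538] tilt 0.09242988998797931
```

Call:
drive_tool:
  motion:
    - [[0,0,3.5],[0,0,0],-1]
    - [[0,0,3.0],[0,0,0],-1]
    - [[0,0,0],[0,0,0],-1]
    - [[0,0,0],[0,0,0],-1]
    - [[0,0,0],[0,0,0],0.1]
    - [[0,0,0],[0,0,0],0.1]
    - [[0,0,0],[0,0,0],0.1]
    - [[0,0,-3],[0,0,0],0.1]
    - [[0,0,-6],[0,0,0],0.1]
    - [[0,0,0],[0,0,0],0.1]

```text
time: 14.2
position: [0.6072, 0.0651, 0.3643]
tool_rot: [-0.006, 3.133, 0.001]
ft_force: [0.2, 0.3, -0.8]
grip_width: 0.547
grip_force: 0.0
```

Run:
```python
from h import *
go([.468,-.105,.20],180)
a=ctrl.get_image("side")[120:250,200:370,::-1]
cv2.imwrite("pics/p6.png",cv2.resize(a,None,fx=4,fy=4,interpolation=cv2.INTER_CUBIC))
```

```text
yaw -179.78140922567778 turn 0.2185907743222515 tool shift cm [ 14.127 -16.977  16.284] tilt 0.5184991895742735
```

View pics/p6.png

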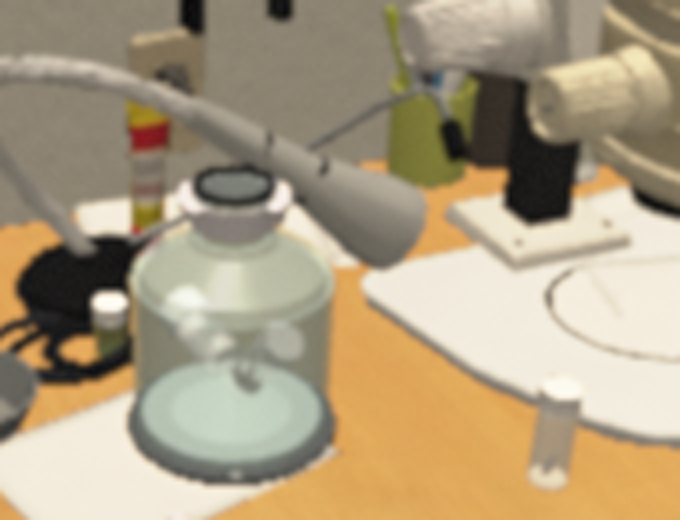

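Both vials are inside, with the wide cap at (190,300) in the crop and well below the neck. The third stands near the microscope, so I'll grip it with the fingers closing along world x.

Call:
drive_tool:
  motion:
    - [[4.6,-3.2,0],[0,0,0],0.1]
    - [[4.7,-3.2,2],[0,0,0],0.1]
    - [[4.8,-3.2,4],[0,0,10],0.1]
    - [[0,0,3],[0,0,10],0.1]
    - [[0,0,2],[0,0,10],0.1]
    - [[0,0,1],[0,0,10],0.1]
    - [[0,0,0],[0,0,10],0.1]
    - [[0,0,0],[0,0,10],0.1]
    - [[0,0,0],[0,0,10],0.1]
    - [[0,0,0],[0,0,10],0.1]
    - [[0,0,0],[0,0,10],0.1]
    - [[0,0,0],[0,0,0],0.1]

```text
time: 15.75
position: [0.4692, -0.0291, 0.2422]
tool_rot: [-2.214, -2.226, 0.002]
ft_force: [1.0, 0.4, -0.4]
grip_width: 0.551
grip_force: 0.0
```

```bash
python3 -c "
from h import *
go([.468,-.105,.2],90)"
```

```text
yaw 90.304296365503 turn 0.3042963655030064 tool shift cm [-7.595 -0.154  4.214] tilt 0.11453656601735174
```

Call:
drive_tool:
  motion:
    - [[-3.8,0,2],[0,0,0.3],0.1]
    - [[-3.8,-0.1,2.2],[0,0,0],0.1]
    - [[0,0,0],[0,0,0],0.1]
    - [[0,0,0],[0,0,0],0.1]

```text
time: 16.25
position: [0.4689, -0.1044, 0.201]
tool_rot: [-2.22, -2.221, -0.0]
ft_force: [-0.0, -1.4, 0.6]
grip_width: 0.547
grip_force: 0.0
```

```bash
python3 -c "
from h import *
go([.468,-.105,.113],90)"
```

```text
yaw 90.02002687514374 turn 0.020026875143742018 tool shift cm [-0.071 -0.089  8.801] tilt 0.05773132266594716
```

Call:
drive_tool:
  motion:
    - [[-0.1,0,3.5],[0,0,0],0.1]
    - [[0,0,3.5],[0,0,0],0.1]
    - [[0,0,1.7],[0,0,0],0.1]
    - [[0,0,0],[0,0,0],-1]
    - [[0,0,0],[0,0,0],-1]
    - [[0,0,0],[0,0,0],-1]
    - [[0,0,0],[0,0,0],-1]
    - [[0,0,-2],[0,0,0],-1]
    - [[1,0,-5],[0,0,0],-1]
    - [[4,0,-3],[0,0,0],-1]
    - [[4,0,-3.5],[0,0,0],-1]
    - [[0,0,0],[0,0,0],-1]

```text
time: 17.75
position: [0.4708, -0.0124, 0.2525]
tool_rot: [2.213, 2.222, 0.005]
ft_force: [0.5, -0.3, -0.5]
grip_width: 0.305
grip_force: 15.0
```

Call:
drive_tool:
  motion:
    - [[0,0,-1],[0,0,-10],-1]
    - [[0,0,-2],[0,0,-10],-1]
    - [[0,0,-2],[0,0,-10],-1]
    - [[0,0,-2],[0,0,-10],-1]
    - [[0,0,-1.8],[0,0,-10],-1]
    - [[0,0,0],[0,0,-10],-1]
    - [[0,0,0],[0,0,-10],-1]
    - [[0,0,0],[0,0,-10],-1]
    - [[0,0,0],[0,0,-10],-1]
    - [[0,0,0],[0,0,0],-1]

```text
time: 19.0
position: [0.4689, -0.0168, 0.3366]
tool_rot: [-0.007, -3.141, 0.0]
ft_force: [-0.0, 0.4, 0.4]
grip_width: 0.308
grip_force: 15.0
```

```bash
python3 -c "
from h import *
go([.606,.064,.335],180)"
```

```text
yaw 179.73573030524432 turn -0.26426969475568285 tool shift cm [-13.67    8.139   0.15 ] tilt 0.057060970286408254
```

Call:
drive_tool:
  motion:
    - [[-4.6,2.7,-0.2],[0,0,0],-1]
    - [[-4.6,2.7,0],[0,0,0],-1]
    - [[-4.5,2.75,0],[0,0,0],-1]
    - [[0,0,0],[0,0,0],-1]
    - [[0,0,0],[0,0,0],-1]

```text
time: 19.62
position: [0.6059, 0.0647, 0.3384]
tool_rot: [-0.006, -3.14, 0.0]
ft_force: [0.3, -0.2, -0.2]
grip_width: 0.304
grip_force: 15.0
```

Run:
```python
from h import *
go([.606,.064,.268],180)
```

```text
yaw 179.78411640648378 turn -0.21588359351622444 tool shift cm [-0.021 -0.073  7.041] tilt 0.11478194404514598
```

Call:
drive_tool:
  motion:
    - [[0,0,3.5],[0,0,0],-1]
    - [[0,0,3.4],[0,0,0],-1]
    - [[0,0,0],[0,0,0],-1]
    - [[0,0,0],[0,0,0],-1]
    - [[0,0,0],[0,0,0],0.1]
    - [[0,0,0],[0,0,0],0.1]
    - [[0,0,0],[0,0,0],0.1]
    - [[0,0,-3],[0,0,0],0.1]
    - [[0,0,-6],[0,0,0],0.1]
    - [[0,0,0],[0,0,0],0.1]
    - [[0,0,0],[0,0,0],0.1]

```text
time: 21.0
position: [0.6063, 0.0653, 0.3601]
tool_rot: [0.003, 3.142, -0.001]
ft_force: [-0.0, -0.1, -0.2]
grip_width: 0.548
grip_force: 0.0
```

Run:
```python
from h import *
go([.443,.158,.20],180)
a=ctrl.get_image("side")[140:250,200:320,::-1];b=ctrl.get_image("top")[200:255,200:300,::-1]
cv2.imwrite("pics/p7.png",cv2.resize(a,None,fx=5,fy=5,interpolation=cv2.INTER_CUBIC))
```

```text
yaw 179.90746594481672 turn -0.09253405518327895 tool shift cm [16.344  9.244 16.006] tilt 0.018828779279819147
```

View pics/p7.png

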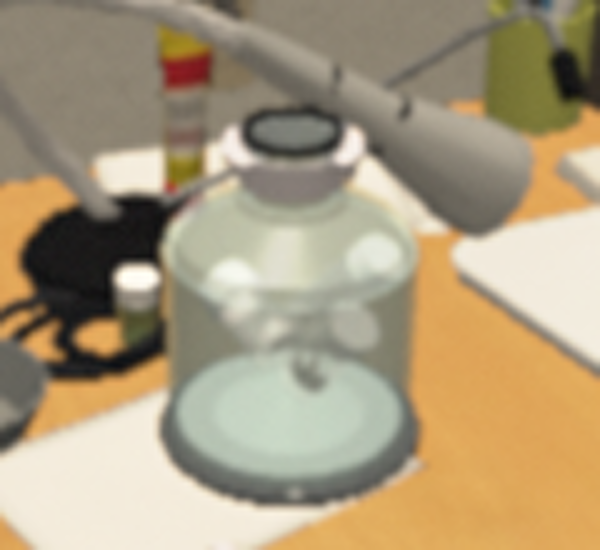

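All three vials are in the jar: white caps at (232,275) and (375,258), the first vial at (355,325), all below the neck. On to the lid.

Call:
drive_tool:
  motion:
    - [[5,2.9,0],[0,0,0],0.1]
    - [[5,2.9,2],[0,0,0],0.1]
    - [[5,2.9,3],[0,0,0],0.1]
    - [[1.35,0.5,5.5],[0,0,-0.5],0.1]
    - [[0,0,5.5],[0,0,0],0.1]
    - [[0,0,0],[0,0,0],0.1]
    - [[0,0,0],[0,0,0],0.1]

```text
time: 21.98
position: [0.4458, 0.1567, 0.2027]
tool_rot: [-0.011, 3.141, 0.002]
ft_force: [1.1, -0.4, 0.7]
grip_width: 0.55
grip_force: 0.0
```

```bash
python3 -c "
from h import *
go([.443,.1575,.094],180.5)"
```

```text
yaw -179.61022766511513 turn -0.11022766511513282 tool shift cm [ 0.289  0.073 10.872] tilt 0.07261895030371461
```

Call:
drive_tool:
  motion:
    - [[0.2,0.05,4],[0,0,0],0.1]
    - [[0,0,4],[0,0,0],0.1]
    - [[0,0,2.8],[0,0,0],0.1]
    - [[0,0,0],[0,0,0],0.1]
    - [[0,0,0],[0,0,0],0.1]

```text
time: 22.6
position: [0.4449, 0.1574, 0.0956]
tool_rot: [-0.01, 3.138, 0.001]
ft_force: [0.5, 0.2, 1.1]
grip_width: 0.551
grip_force: 0.0
```

```bash
python3 -c "
from h import *
go([.443,.1575,.094],180.5)"
```

```text
yaw -179.63312925940576 turn -0.13312925940579134 tool shift cm [0.187 0.008 0.158] tilt 0.1967046095211283
```

Call:
drive_tool:
  motion:
    - [[0.2,0,0.15],[0,0,0],0.1]
    - [[0,0,0],[0,0,0],-1]
    - [[0,0,0],[0,0,0],-1]
    - [[0,0,0],[0,0,0],-1]
    - [[0,0,0],[0,0,0],-1]
    - [[0,0,0],[0,0,0],-1]
  force: 45

```text
time: 23.35
position: [0.4424, 0.1572, 0.0936]
tool_rot: [-0.012, 3.139, -0.001]
ft_force: [-1.2, -1.8, 11.5]
grip_width: 0.159
grip_force: 48.5
```

```bash
python3 -c "
from h import *
go([.443,.1575,.30],180.5)"
```

```text
yaw -179.56292196039195 turn -0.06292196039191822 tool shift cm [ -0.115   0.018 -20.64 ] tilt 0.1622228367714527
```

Call:
drive_tool:
  motion:
    - [[0,0,-2],[0,0,0],-1]
    - [[0,0,-6],[0,0,0],-1]
    - [[0,0,-6],[0,0,0],-1]
    - [[0,0,-6],[0,0,0],-1]
    - [[-2,-1,-3],[0,0,0],-1]
    - [[-4.8,-2.8,0],[0,0,0],-1]
    - [[-4.8,-2.8,0],[0,0,0],-1]
    - [[-4.7,-2.7,0],[0,0,0],-1]
    - [[0,0,0],[0,0,10.3],-1]
    - [[0,0,0],[0,0,10.3],-1]
    - [[0,0,0],[0,0,0],-1]
    - [[0,0,0],[0,0,0],-1]

```text
time: 24.85
position: [0.6044, 0.0651, 0.3218]
tool_rot: [-0.546, -3.094, 0.001]
ft_force: [-0.2, 0.1, -1.4]
grip_width: 0.158
grip_force: 49.4
```

Run:
```python
from h import *
go([.606,.0645,.285],159.75)
i=ctrl.get_image("side")[:,:,::-1]; cv2.imwrite("pics/p8.png",i)
i=ctrl.get_image("top")[:,:,::-1]; cv2.imwrite("pics/p8t.png",i)
```

```text
yaw 159.9867958174759 turn 0.23679581747589395 tool shift cm [-0.168 -0.     3.679] tilt 0.03149139436169505
```

Lower to just above the seal, checking the pose and the force.

Call:
drive_tool:
  motion:
    - [[-0.15,0,2],[0,0,0.2],-1]
    - [[0,0,1.7],[0,0,0],-1]
    - [[0,0,0],[0,0,0],-1]
    - [[0,0,0],[0,0,0],-1]

```text
time: 25.45
position: [0.6059, 0.0646, 0.2848]
tool_rot: [-0.556, -3.091, 0.0]
ft_force: [-0.4, -0.5, -0.4]
grip_width: 0.154
grip_force: 49.4
```

Run:
```python
from h import *
go([.606,.0645,.268],159.75)
i=ctrl.get_image("side")[130:210,210:310,::-1]
cv2.imwrite("pics/p9.png",cv2.resize(i,None,fx=7,fy=7,interpolation=cv2.INTER_CUBIC))
```

```text
yaw 159.61828285607885 turn -0.13171714392115064 tool shift cm [-0.01  -0.009  1.683] tilt 0.03291267670108702
```

Call:
drive_tool:
  motion:
    - [[0,0,0.5],[0,0,0],-1]
    - [[0,0,0.5],[0,0,0],-1]
    - [[0,0,0.4],[0,0,0],-1]
    - [[0,0,0],[0,0,0],-1]

```text
time: 26.0
position: [0.606, 0.0644, 0.2705]
tool_rot: [-0.556, -3.091, 0.0]
ft_force: [-0.0, -0.5, -2.0]
grip_width: 0.156
grip_force: 49.4
```

Call:
drive_tool:
  motion:
    - [[0,0,0.2],[0,0,0],-1]
    - [[0,0,0.2],[0,0,0],-1]
    - [[0,0,0],[0,0,0],-1]
    - [[0,0,0],[0,0,0],-1]

```text
time: 26.5
position: [0.6061, 0.0645, 0.2674]
tool_rot: [0.556, 3.092, -0.0]
ft_force: [-0.9, -0.2, 2.2]
grip_width: 0.159
grip_force: 49.8
```

Call:
drive_tool:
  motion:
    - [[0,0,0.2],[0,0,0],-1]
    - [[0,0,0.1],[0,0,0],-1]
    - [[0,0,0],[0,0,0],-1]
    - [[0,0,0],[0,0,0],-1]

```text
time: 27.0
position: [0.6061, 0.0646, 0.2647]
tool_rot: [0.556, 3.091, -0.0]
ft_force: [-2.4, -0.7, 6.3]
grip_width: 0.155
grip_force: 50.2
```

Call:
drive_tool:
  motion:
    - [[0,0,0.1],[0,0,0],-1]
    - [[0,0,0.1],[0,0,0],-1]
    - [[0,0,0],[0,0,0],-1]
    - [[0,0,0],[0,0,0],-1]

```text
time: 27.5
position: [0.6061, 0.0646, 0.2637]
tool_rot: [0.556, 3.091, -0.001]
ft_force: [-4.0, -0.8, 11.1]
grip_width: 0.155
grip_force: 50.7
```

Call:
drive_tool:
  motion:
    - [[0,0,0],[0,0,6],-1]
    - [[0,0,0],[0,0,6],-1]
    - [[0,0,0],[0,0,6],-1]
    - [[0,0,0],[0,0,6],-1]
    - [[0,0,0],[0,0,0],-1]

```text
time: 28.12
position: [0.6073, 0.0649, 0.2637]
tool_rot: [1.187, 2.905, 0.003]
ft_force: [-0.1, -0.1, 7.3]
grip_width: 0.156
grip_force: 50.3
```

Run:
```python
from h import *
go([.606,.0645,.2635],70); s=ctrl.get_state(); print(s["torque"],s["ft_force"])
```

```text
yaw 135.55080266083903 turn 65.55080266083903 tool shift cm [ 0.069 -0.119  0.019] tilt 0.2438933270039782
[ 0.04  -0.094 -0.096] [-0.075 -0.05   7.289]
```

Call:
drive_tool:
  motion:
    - [[0,0,0.1],[0,0,6],-1]
    - [[0,0,0],[0,0,6],-1]
    - [[0,0,0],[0,0,6],-1]
    - [[0,0,0],[0,0,6],-1]
    - [[0,0,0],[0,0,6],-1]
    - [[0,0,0],[0,0,6],-1]
    - [[0,0,0],[0,0,6],-1]
    - [[0,0,0],[0,0,6],-1]
    - [[0,0,0],[0,0,6],-1]
    - [[0,0,0],[0,0,6],-1]
    - [[0,0,0],[0,0,0],-1]
    - [[0,0,0],[0,0,0],-1]

```text
time: 29.62
position: [0.6078, 0.0637, 0.2637]
tool_rot: [2.48, 1.921, 0.006]
ft_force: [-0.4, -2.8, 10.6]
grip_width: 0.158
grip_force: 50.3
```

Run:
```python
from h import *
go([.606,.0645,.2635],70); s=ctrl.get_state(); print(s["torque"],s["ft_force"],s["joint_positions"])
```

```text
yaw 75.53513081605594 turn 5.535130816055926 tool shift cm [ 0.029 -0.189  0.019] tilt 0.3257090043631168
[-0.497  0.213 -0.054] [-0.405 -2.769 10.6  ] [ 0.32   0.299 -0.569  1.58   0.168  1.305 -0.524]
```

Call:
drive_tool:
  motion:
    - [[0,0,0],[0,0,5],-1]
    - [[0,0,0],[0,0,0],-1]
    - [[0,0,-0.2],[0,0,0],-1]
    - [[0,0,-0.1],[0,0,0],-1]
    - [[0,0,0],[0,0,0],-1]

```text
time: 30.25
position: [0.6075, 0.064, 0.2649]
tool_rot: [2.562, 1.813, 0.005]
ft_force: [3.2, -1.5, 6.8]
grip_width: 0.157
grip_force: 49.4
```

Run:
```python
from h import *
go([.606,.0645,.2635],70); s=ctrl.get_state(); print(s["torque"],s["ft_force"])
```

```text
yaw 70.57197013716045 turn 0.5719701371604629 tool shift cm [ 0.    -0.158  0.144] tilt 0.23617301710799912
[-0.482 -0.824  0.083] [ 3.214 -1.465  6.83 ]
```

Call:
drive_tool:
  motion:
    - [[0,0,0],[0,0,0],-0.2]
    - [[0,0,0],[0,0,0],-0.2]
    - [[0,0,0],[0,0,0],-0.2]
    - [[0,0,-2],[0,0,0],-0.2]
    - [[0,0,-4],[0,0,0],-0.2]
    - [[0,0,-5],[0,0,0],-0.2]
    - [[0,0,-5],[0,0,0],-0.2]
    - [[6,0,0],[0,0,0],-0.2]
    - [[6,0,0],[0,0,0],-0.2]
    - [[0,-6,0],[0,0,0],-0.2]
    - [[0,-6,0],[0,0,0],-0.2]
    - [[0,0,0],[0,0,0],-0.2]

```text
time: 31.75
position: [0.5282, 0.2217, 0.4249]
tool_rot: [-2.556, -1.826, 0.001]
ft_force: [1.2, -0.5, 0.9]
grip_width: 0.397
grip_force: 0.0
```

Run:
```python
from h import *
a=ctrl.get_image("side")[130:250,200:320,::-1]; b=ctrl.get_image("top")[115:235,210:330,::-1]
cv2.imwrite("pics/p10.png",cv2.resize(np.hstack([a,b]),None,fx=3.3,fy=3.3,interpolation=cv2.INTER_CUBIC))
```

```text
(no output)
```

View pics/p10.png

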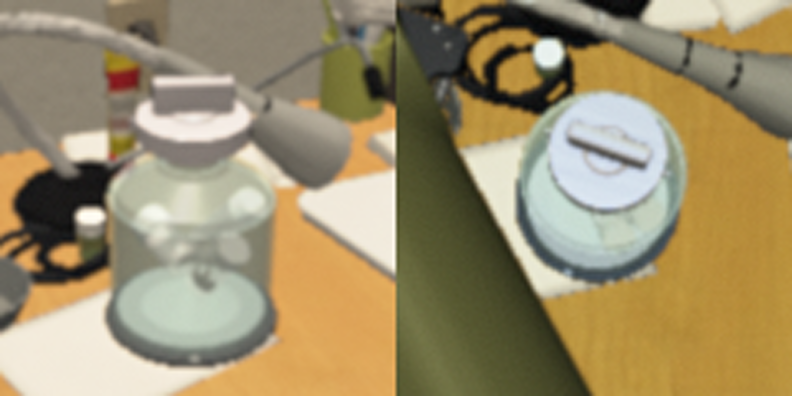

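The lid sits level on the neck. In the top crop its bar runs from (568,128) to (650,158), which is a world yaw of about 70 degrees, along the jar's y axis. All three vials are visible inside, and the gripper is clear.

```bash
python3 -c "
from bench import ctrl
print(ctrl.close_job())"
```

```text
the job is handed in; nothing more can be done
None
```

The job is handed in at about 32 s: all three vials are in the jar, and the last picture shows the lid level and turned to its locked position. The bystanders were not touched, but I was not shown the judge's verdict.

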